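Drive a rivet home with the spring driver

ROBOT

A 6-joint arm with a two-finger parallel gripper is mounted at the origin on the work surface. World frame = base frame: x ahead of the robot, y to its left, z up, the work surface at z = 0. Lengths are in m, angles in rad, forces in N, time in s.
With the tool pointing down it reaches from about 0.15 to 0.775 m from the base axis. Payload 6.1 kg.
Tool frame: the origin (TCP) lies at the very end of the fingers, on their centre line; the grasp point (between the pads) lies 19 mm behind it; z points along the fingers, y is the direction in which the jaws open and shut (so a half turn about z gives the same grasp; the last joint's range is limited). The gripper opens to 85 mm and grips with 20 to 120 N. Pads are 22 mm wide; open, the fingers measure 114 mm over their backs; the gripper's body (76 mm by 85 mm) begins 54 mm behind the grasp point. The pads swing forward as they close: fully open they stand 13 mm farther back than shut.
Start: joints at [-1.303, 0.126, -0.04, 1.405, 0, 1.571], TCP at [0.139, -0.506, 0.231] pointing down, gripper open.
Joint ranges: [-2.72, 2.72], [-0.95, 1.95], [-1.27, 1.35], [-1.78, 2.02], [-1.46, 1.47], [-3.14, 3.14]. Speed limits (rad/s): [2.39, 2.39, 3.01, 3.14, 3.14, 3.14].

INTERFACE

Orientations are given as a unit quaternion [x, y, z, w].
In Python, from cell import manip, optics, hand_in, nets gives the robot as it stands. The module is installed in compiled form; this text tells all that it offers.
- The arm moves only by the shell command python3 -m creep 'ROWS' [OPENING] [FORCE]. ROWS is JSON, a list of rows, each a list of 6 numbers: the shift along the tool's x, y, z as a fraction of full scale, then the turn, a rotation vector about the tool's x, y, z as a fraction of full scale. A call has 1 to 5 rows; each row shifts and turns the commanded pose from where the row before left it, along the tool's axes as they then stand; what a row does not reach is not made up. Full scale, the value 1, is 30 cm for a shift and pi/2 rad for a turn. A row lasts 1/10 s, in which the tool goes at most 50 mm and 8.59 degrees, less where a joint would pass 70% of its speed; a pose out of reach is approached as far as the arm can. A call with a number of a shift or a turn outside -1 to 1 is refused whole. A call with a gripper value outside its range is refused whole. OPENING is the finger opening in mm, from 0 to 85.4, set as the call begins (- or left out, the last holds). The fingers move at their own pace and stop on an object; FORCE is the grip in N (left out, the last holds). Time passes only in rows, so rows that do not move let the fingers close. It gives the time, the measured TCP pose, the force and the opening at its end, in the units of the state.
- manip.observe(): the state, without advancing time (a new reading comes with each control period).
- optics.capture(name): name is "scene" or "top"; returns (picture, depth): 420x560x3 uint8, blue, green, red; 420x560 float32, m along the optical axis (not along the pixel's ray), 0 where there is no reading.
- optics.camera_params(name): a dict with "fx", "fy", "cx", "cy" (pixels), "D" ([k1, k2, p1, p2, k3] as OpenCV has them; the pictures are not rectified), "R" (3x3) and "t" (3): a world point X has camera coordinates R X + t. Camera axes: x right, y down, z forward; pixel columns grow to the right and rows downward; lengths in m; the calibration is good to about 2 mm. A picture is of the moment at which its call begins. camera_params takes no time and is no camera call.
- hand_in(): hands the job in, once; it reports no verdict.
Trained networks look in the newest picture that a camera, given by its name, has taken for a name from the list of things; names that differ only in an ending like _2 or _b are one class to them, and where a whole thing is asked for, a point or a joint stands for the part that bears it (a point fixed in the world has none). Each returns a list of dicts, best first, with "p" (0 to 1); they miss things now and then, are a little off and sometimes report something else, mostly with a low value. They report only what shows in the picture. A call takes as long as a camera call.
- nets.spot_in(camera, query): "at" ([column, row] in pixels, amid what is visible of it).
The state is a dict: "time_s": time; "joints": joint angles; "joint_velocities": joint speeds; "tau": joint torques, N m; "tool_pos": TCP position; "tcp_rot": TCP orientation; "ft_force": force on the tool from outside, world axes, zero at the start; "moment": the same for the moment, N m; "opening": opening from 0.0 (shut) to 1.0 (fully open).
Only numpy, scipy, OpenCV 4.12 (cv2) and the standard library are available. Lean on these libraries where they do the work, as an engineer would, in place of code of your own. Each camera call takes 0.05 s, during which the arm holds its last target. There are 200 camera calls.

TASK

The rivet in the slotted angle still stands proud. Draw the spring driver's striker back by its upright handle, feeling for the point where it catches and without straining it against the buffer inside, let go so that it stays cocked on its sear, then press the trip plate on the housing gently to fire it, so that one blow drives the rivet fully home. Do not push the rivet by hand, leave the things lying around where they are, and finish clear of the driver.

Things in the scene. Friction and masses are not known exactly. Their poses are not given: they have to be found in the camera images.
- driver: Bench spring driver fixed to the table. Origin on the table under the handle's rest place, z up; +y = draw direction, -y = strike. Grey base 100 mm wide, y = -155 to 245 mm. Striker rod axis 60 mm up. Bearing at y = -55 mm, 82 mm high. Blue housing 76 mm wide, y = 100 to 245 mm, top 90 mm up. Black slotted angle across the rod at y = -122 mm, 270 mm long, 85 mm high.
- handle_top (a point): Top centre of the black upright draw handle on the striker rod, a flat paddle 36 mm wide (driver's x), 14 mm thick (driver's y), free from 70 up to 150 mm above the table (this point: 150 mm). Moves with the striker. Grip it from above across its thickness, or pull with a finger on its far side; beside it nothing but the trip plate, 180 mm away at rest, is taller than 90 mm.
- striker (a joint): Draw of the striker, m: 0 = relaxed, grows along the driver's +y, end of travel 0.075. The sear catches at a draw somewhere between 34 and 56 mm: it differs each time, set by a carriage (sear and buffer) hidden in the housing, so it must be felt. Let go before that, the striker flies forward uncaught; once caught it stays, and easing it forward a few mm unloads the hand.
- trip_top (a point): Centre of the top face of the trip plate, a square steel push plate 34 x 34 mm and 10 mm thick on top of the blue housing, at the driver's y = +180 mm, 115 mm above the table when up.
- trip: The same trip plate; origin on the table below it. Pressed, it goes straight down and springs back: 10 mm of travel to a hard stop; it starts to move at 1.5 N and the sear lets go after 6 to 7 mm, at 5 to 8 N. More than 25 N bends it.
- rivet_head (a point): Aluminium drive rivet in the slotted angle, on the striker's axis 60 mm above the table, at the driver's y = -111 mm. Head 20 mm across, 3 mm thick; this point is the centre of the face that the striker hits. At first the head stands 8 mm off the angle; one blow of the caught striker drives it home.
- rivet (a joint): How far the rivet has been driven, m: 0 = as found, 0.008 = head flat on the angle.
- tape_center (a point): Bystander: roll of green tape lying flat, 100 mm across, 24 mm high; its centre.
- mouse: Bystander: black computer mouse 58 x 100 mm, 28 mm high; origin under its centre.
- screwdriver_grip (a point): Bystander: screwdriver lying on the table; the middle of its handle.
- striker_axis (a point): The same handle; this point lies on the rod axis, 60 mm above the table. Feel of the draw: 0.22 N per mm of spring, 0.6 N friction; over the last 20 mm before the catch the sear drags with 1 to 2 N more, then falls in. 3 mm beyond the catch a spring buffer steps in with 3 N and then 2 N per mm; more than 12 N on the buffer (4.5 mm of squash) damages it.

How it is judged:
On the way, in this order (a step that is already met when the one before it is completed fails the run):
1. the striker stands drawn and caught on its sear, let go by the robot, the rivet not yet driven (value of joint striker above 0.03 m and velocity of joint striker between -0.01 and 0.01 m/s and value of joint rivet below 0.001 m and contact force between each of the fingers, the arm and striker below 0.2 N), for 0.3 s.
2. the striker has fired with nobody holding its handle, and the rivet is driven home (value of joint rivet above 0.0065 m and value of joint striker below 0.012 m and contact force between each of the fingers, the arm and striker below 0.2 N), for 0.1 s.
At the end, for the whole second after the job is handed in: The rivet's head is home on the angle (driven at least 6.5 of 8 mm) by the striker, which was first caught on its sear and let go, then tripped; the striker is forward (draw under 12 mm) and at rest (value of joint rivet above 0.0065 m and value of joint striker below 0.012 m and velocity of joint striker between -0.01 and 0.01 m/s); the robot touches nothing.
It fails at once if the buffer in the housing is loaded with more than 12 N (contact force between anything else and buffer above 12 N).
It fails at once if the trip plate is pressed with more than 25 N (contact force between anything else and trip above 25 N).
It fails at once if the robot touches the rivet (contact force between any of the fingers, the arm and rivet above 0.5 N).
It fails at once if a bystander is moved by more than 20 mm (distance of any of tape_center, mouse, screwdriver_grip from where it was at the start of the episode above 0.02 m).
It also fails if it takes over 72 s, if anything falls off the work surface, if the arm or the gripper's body presses on something with over 40 N, if the wrist force passes 120 N, or if a joint passes its speed limit or range.

## Working session

There is one attempt and no reset: what is moved stays moved. The work goes in short steps, Python scripts to look and compute and a shell command to move; the robot and the scene stay as the last step left them, time stands still between calls to the robot, and variables do not carry over. Pictures are saved under pics/ and viewed, about 8 in all and at most 12, crops included, and the job is handed in when it is done.

```bash
mkdir -p pics; cat > h.py <<'E'
import numpy as np, cv2
from cell import manip, optics, hand_in, nets
def px2w(cam,uv,depth):
    P=optics.camera_params(cam); K=np.array([[P["fx"],0,P["cx"]],[0,P["fy"],P["cy"]],[0,0,1]])
    u,v=[int(round(a)) for a in uv]
    w=depth[max(0,v-2):v+3,max(0,u-2):u+3]; d=np.median(w[w>0]) if (w>0).any() else 0
    n=cv2.undistortPoints(np.array([[uv]],float),K,np.array(P["D"],float))[0,0]
    return np.array(P["R"]).T@(np.array([n[0]*d,n[1]*d,d])-np.array(P["t"]))
def w2px(cam,X):
    P=optics.camera_params(cam); K=np.array([[P["fx"],0,P["cx"]],[0,P["fy"],P["cy"]],[0,0,1]])
    return cv2.projectPoints(np.array(X,float).reshape(-1,3),cv2.Rodrigues(np.array(P["R"],float))[0],np.array(P["t"],float),K,np.array(P["D"],float))[0][:,0]
E
python3 - <<'E'
from h import *
np.set_printoptions(precision=4,suppress=True)
ims=[]
for c in ("scene","top"):
    im,d=optics.capture(c); cv2.imwrite(f"pics/{c}0.png",im); np.save(c+"0.npy",d)
    for q in ("driver","handle_top","trip_top","trip","rivet_head","tape_center","mouse","screwdriver_grip"):
        for r in nets.spot_in(c,q)[:2]: print(c,q,np.round(r["at"],1),round(r["p"],2),px2w(c,r["at"],d))
    P=optics.camera_params(c); print(c,"campos",-np.array(P["R"]).T@np.array(P["t"]))
s=manip.observe(); print(s)
E
```

```text
scene driver [232.  204.6] 0.95 [ 0.5711 -0.1598  0.015 ]
scene handle_top [222.6 183.7] 0.73 [ 0.5923 -0.1563  0.0812]
scene trip_top [312.9 191.6] 0.51 [0.5382 0.0151 0.1159]
scene trip [307.9 189.7] 0.53 [0.5396 0.0054 0.116 ]
scene tape_center [170.2 257.9] 0.95 [ 0.7497 -0.1277  0.0232]
scene screwdriver_grip [265.1 309.8] 0.87 [0.7229 0.0696 0.0247]
scene campos [0.9778 0.3162 0.5173]
top driver [369.7 209.6] 0.83 [ 0.5738 -0.1653  0.0814]
top handle_top [365.8 201.1] 0.85 [ 0.5885 -0.1567  0.0909]
top trip_top [368.1 201.1] 0.67 [ 0.5862 -0.1586  0.102 ]
top trip_top [277.8 231. ] 0.62 [0.5301 0.0102 0.1154]
top trip [278.2 230.7] 0.61 [0.5306 0.0095 0.1155]
top rivet_head [419.2 183.3] 0.5 [ 0.629  -0.2711  0.0636]
top tape_center [363.3 129.9] 0.72 [ 0.7602 -0.1753  0.0144]
top tape_center [374.4 211.5] 0.71 [ 0.5816 -0.1894  0.0153]
top mouse [379.2 264.5] 0.83 [ 0.4723 -0.1911  0.026 ]
top screwdriver_grip [253.3 150.8] 0.67 [0.7113 0.0604 0.0246]
top campos [0.431  0.0083 0.8758]
{'time_s': 0.9, 'joints': array([-1.303 ,  0.1258, -0.0396,  1.4054, -0.    ,  1.5708]), 'joint_velocities': array([-0.0012, -0.0001,  0.0012, -0.0007, -0.0007, -0.0009]), 'tau': array([  0.0008, -43.5688,  35.3091,   0.0008,   0.0001,   0.    ]), 'tool_pos': array([ 0.1389, -0.5063,  0.2313]), 'tcp_rot': array([0.9911, 0.1335, 0.    , 0.    ]), 'ft_force': array([-0.1014,  0.7672,  0.8294]), 'moment': array([ 0.0016,  0.0373, -0.0291]), 'opening': 1.0005973065570624}
```

View pics/scene0.png

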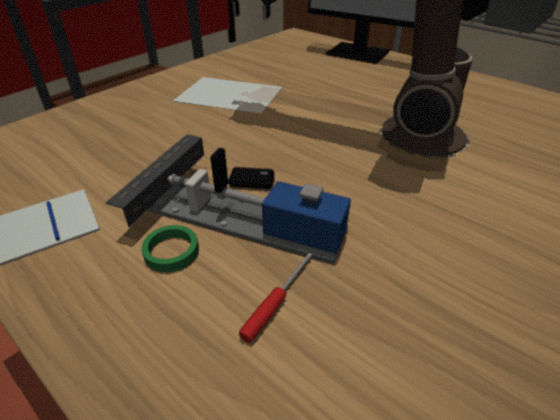

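View pics/top0.png

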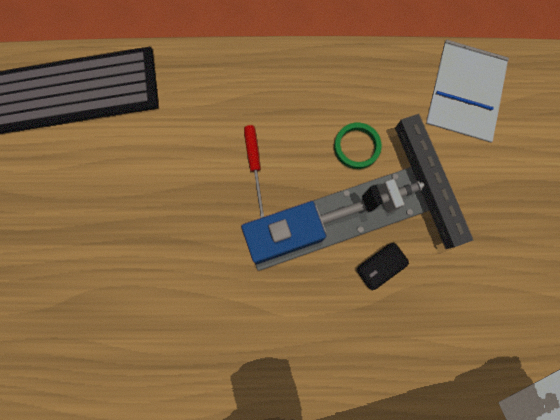

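The scene view shows the handle at about (219,170) and the trip plate at (312,192). In the top view the handle is near (373,197), the trip at (280,231), and the mouse at (382,266) is the closest bystander. Next I'll fit the driver frame from depth.

```bash
python3 - <<'E'
from h import *
np.set_printoptions(precision=4,suppress=True)
def cloud(c):
    d=np.load(c+"0.npy"); P=optics.camera_params(c); K=np.array([[P["fx"],0,P["cx"]],[0,P["fy"],P["cy"]],[0,0,1]])
    v,u=np.nonzero(d>0); n=cv2.undistortPoints(np.stack([u,v],1).astype(float)[:,None],K,np.array(P["D"],float))[:,0]
    z=d[v,u]; X=(np.c_[n*z[:,None],z]-np.array(P["t"]))@np.array(P["R"]); return X,u,v
for c in("top","scene"):
    X,u,v=cloud(c); im=cv2.imread(f"pics/{c}0.png").astype(int)[v,u]
    roi=(X[:,0]>.4)&(X[:,0]<.72)&(X[:,1]>-.33)&(X[:,1]<.12)
    h=roi&(X[:,2]>.142)&(X[:,2]<.158); print(c,"handle",h.sum(),X[h].mean(0),X[h].min(0),X[h].max(0))
    t=roi&(X[:,2]>.109)&(X[:,2]<.122)&(X[:,1]>-.06); print("trip",t.sum(),X[t].mean(0), cv2.minAreaRect(X[t][:,:2].astype(np.float32)))
    b=roi&(X[:,2]>.082)&(X[:,2]<.097)&(im[:,0]>im[:,2]+25); r=cv2.minAreaRect(X[b][:,:2].astype(np.float32)); print("housing top",b.sum(),X[b].mean(0),r)
    a=(X[:,2]>.077)&(X[:,2]<.093)&(X[:,1]<-.22)&(X[:,1]>-.4)&(X[:,0]>.4)&(X[:,0]<.8); print("angle",a.sum(),cv2.minAreaRect(X[a][:,:2].astype(np.float32)))
E
```

```text
top handle 150 [ 0.5889 -0.1625  0.1489] [ 0.572  -0.1734  0.142 ] [ 0.6064 -0.1527  0.1538]
trip 351 [0.5322 0.0068 0.1148] ((0.5326682925224304, 0.0067809466272592545), (0.03386787325143814, 0.033770762383937836), 18.958831787109375)
housing top 2644 [ 0.5327 -0.001   0.09  ] ((0.5339142084121704, -0.0003958791494369507), (0.07414183765649796, 0.14325259625911713), 18.66026496887207)
angle 2990 ((0.6239423155784607, -0.26514068245887756), (0.2705521285533905, 0.11222463101148605), 18.50083351135254)
scene handle 133 [ 0.5943 -0.1594  0.1479] [ 0.5733 -0.1728  0.142 ] [ 0.6096 -0.1507  0.151 ]
trip 273 [0.5369 0.0105 0.1143] ((0.5342443585395813, 0.008344121277332306), (0.03528384119272232, 0.033682163804769516), 16.99298858642578)
housing top 2023 [0.5448 0.0082 0.0893] ((0.5386190414428711, 0.0028858259320259094), (0.07319597899913788, 0.14347100257873535), 18.667339324951172)
angle 1796 ((0.627382218837738, -0.26499882340431213), (0.2707335650920868, 0.10877224802970886), 18.625276565551758)
```

```bash
python3 -m creep '[[0,0,0,0,0,-0.0367],[0.128,-0.0434,0,0,0,0],[0.128,-0.0434,0,0,0,0],[0.128,-0.0434,0,0,0,0],[0.128,-0.0434,0,0,0,0]]' 50 30
python3 -m creep '[[0.128,-0.0434,0,0,0,0],[0.128,-0.0434,0,0,0,0],[0.128,-0.0434,0,0,0,0],[0.128,-0.0434,0,0,0,0],[0.128,-0.0434,0,0,0,0]]'
python3 -m creep '[[0.128,-0.0434,0,0,0,0],[0.128,-0.0434,0,0,0,0],[0.128,-0.0434,0,0,0,0],[0.128,-0.0434,0,0,0,0],[0.128,-0.0434,0,0,0,0]]'
python3 -m creep '[[0,0,0,0,0,0],[0,0,0,0,0,0],[0,0,0,0,0,0]]'
```

```text
time_s: 1.4
tool_pos: [0.2687, -0.4069, 0.2314]
tcp_rot: [0.987, 0.162, 0.0, 0.0]
ft_force: [0.5, -0.3, -1.5]
opening: 0.581
time_s: 1.9
tool_pos: [0.4301, -0.2835, 0.2315]
tcp_rot: [0.987, 0.162, 0.0, 0.0]
ft_force: [-0.2, 0.2, -0.4]
opening: 0.584
time_s: 2.4
tool_pos: [0.5912, -0.1604, 0.2313]
tcp_rot: [0.987, 0.162, 0.0, 0.0]
ft_force: [0.3, -0.8, 0.4]
opening: 0.582
time_s: 2.7
tool_pos: [0.5894, -0.1621, 0.2313]
tcp_rot: [0.987, 0.162, -0.0, 0.0]
ft_force: [-0.5, 0.0, 0.9]
opening: 0.581
```

```bash
python3 -m creep '[[0,0,0.1,0,0,0],[0,0,0.1,0,0,0],[0,0,0.1,0,0,0],[0,0,0.1,0,0,0],[0,0,0,0,0,0]]'
python3 -c "
from h import *
im,d=optics.capture('scene'); cv2.imwrite('pics/s1.png',cv2.resize(im[110:260,120:360],None,fx=3,fy=3))"
```

```text
time_s: 3.2
tool_pos: [0.5865, -0.1621, 0.1075]
tcp_rot: [0.987, 0.161, -0.003, -0.001]
ft_force: [-1.9, -0.3, 0.3]
opening: 0.587
```

View pics/s1.png

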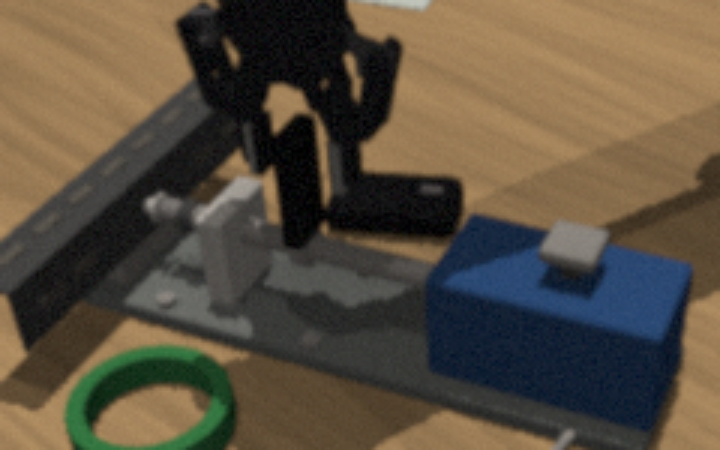

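The handle at (297,180) in the crop stands between the fingers, at (257,140) and (342,160), with clearance both sides. Closing.

```bash
python3 -m creep '[[0,0,0,0,0,0],[0,0,0,0,0,0],[0,0,0,0,0,0],[0,0,0,0,0,0],[0,0,0,0,0,0]]' 0 40
python3 -m creep '[[0,0,0,0,0,0],[0,0,0,0,0,0],[0,0,0,0,0,0]]'
cat > f.py <<'E'
from h import *
import sys
n=int(sys.argv[1]) if len(sys.argv)>1 else 6
y=np.array([-.319,.9478,0]); F=[];p=[]
for i in range(n):
    optics.capture("top"); s=manip.observe(); F.append([s["ft_force"]@y,s["ft_force"][2]]); p.append((s["tool_pos"]-[.589,-.1625,0])@y)
F=np.array(F); print("t %.2f draw_y %.2f mm  Fy %.2f +- %.2f Fz %.2f  open %.3f"%(s["time_s"],np.mean(p)*1e3,F[:,0].mean(),F[:,0].std()/n**.5,F[:,1].mean(),s["opening"]), s["tool_pos"])
E
python3 f.py 6
```

```text
time_s: 3.75
tool_pos: [0.591, -0.1622, 0.1136]
tcp_rot: [0.987, 0.162, 0.001, 0.001]
ft_force: [-1.6, -1.3, 7.2]
opening: 0.158
time_s: 4.05
tool_pos: [0.591, -0.1622, 0.1136]
tcp_rot: [0.987, 0.162, 0.001, 0.001]
ft_force: [-0.9, -0.7, 7.4]
opening: 0.156
t 4.35 draw_y -0.32 mm  Fy -0.56 +- 0.21 Fz 6.67  open 0.158 [ 0.59100534 -0.16216748  0.11359755]
```

```bash
python3 -m creep '[[0,-0.03,0,0,0,0],[0,-0.03,0,0,0,0],[0,-0.02,0,0,0,0],[0,-0.01,0,0,0,0],[0,0,0,0,0,0]]'; python3 f.py 6
python3 -m creep '[[0,-0.01,0,0,0,0],[0,0,0,0,0,0],[0,0,0,0,0,0]]'; python3 f.py 6
python3 -m creep '[[0,-0.006,0,0,0,0],[0,0,0,0,0,0],[0,0,0,0,0,0]]'; python3 f.py 6
```

```text
time_s: 4.85
tool_pos: [0.5828, -0.1377, 0.1136]
tcp_rot: [0.987, 0.162, 0.002, 0.002]
ft_force: [0.0, -6.4, 5.7]
opening: 0.156
t 5.15 draw_y 25.42 mm  Fy -5.64 +- 0.22 Fz 5.52  open 0.155 [ 0.58276347 -0.13780467  0.11358686]
time_s: 5.45
tool_pos: [0.5819, -0.1354, 0.1136]
tcp_rot: [0.987, 0.161, 0.002, 0.003]
ft_force: [1.0, -7.1, 4.4]
opening: 0.159
t 5.75 draw_y 27.97 mm  Fy -7.17 +- 0.07 Fz 5.38  open 0.158 [ 0.58196773 -0.13537187  0.11362282]
time_s: 6.05
tool_pos: [0.5814, -0.1335, 0.1136]
tcp_rot: [0.987, 0.162, 0.002, 0.002]
ft_force: [0.9, -7.2, 5.6]
opening: 0.158
t 6.35 draw_y 29.89 mm  Fy -7.05 +- 0.13 Fz 5.38  open 0.161 [ 0.58135975 -0.13354923  0.11362734]
```

```bash
for i in 1; do python3 -m creep '[[0,-0.005,0,0,0,0],[0,0,0,0,0,0],[0,0,0,0,0,0]]' >/dev/null; python3 f.py 5
python3 -m creep '[[0,-0.005,0,0,0,0],[0,0,0,0,0,0],[0,0,0,0,0,0]]'>/dev/null; python3 f.py 5
python3 -m creep '[[0,-0.005,0,0,0,0],[0,0,0,0,0,0],[0,0,0,0,0,0]]'>/dev/null; python3 f.py 5; done
```

```text
t 6.90 draw_y 31.26 mm  Fy -7.01 +- 0.25 Fz 5.45  open 0.156 [ 0.58087535 -0.13222719  0.11359679]
t 7.45 draw_y 32.83 mm  Fy -7.68 +- 0.19 Fz 5.48  open 0.155 [ 0.58038193 -0.13074487  0.11358578]
t 8.00 draw_y 34.11 mm  Fy -7.75 +- 0.34 Fz 5.01  open 0.157 [ 0.57998564 -0.12956873  0.11360989]
```

```bash
python3 -m creep '[[0,-0.005,0,0,0,0],[0,0,0,0,0,0],[0,0,0,0,0,0]]' >/dev/null; python3 f.py 5
python3 -m creep '[[0,-0.005,0,0,0,0],[0,0,0,0,0,0],[0,0,0,0,0,0]]'>/dev/null; python3 f.py 5
```

```text
t 8.55 draw_y 35.76 mm  Fy -7.64 +- 0.22 Fz 5.12  open 0.159 [ 0.57945527 -0.12800543  0.1136169 ]
t 9.10 draw_y 37.18 mm  Fy -8.07 +- 0.13 Fz 4.95  open 0.161 [ 0.57901733 -0.12662034  0.11359757]
```

```bash
python3 -m creep '[[0,-0.005,0,0,0,0],[0,0,0,0,0,0],[0,0,0,0,0,0]]' >/dev/null; python3 f.py 5
python3 -m creep '[[0,-0.005,0,0,0,0],[0,0,0,0,0,0],[0,0,0,0,0,0]]'>/dev/null; python3 f.py 5
```

```text
t 9.65 draw_y 38.60 mm  Fy -8.65 +- 0.16 Fz 5.09  open 0.162 [ 0.57854754 -0.12529136  0.11358979]
t 10.20 draw_y 39.18 mm  Fy -11.74 +- 0.11 Fz 3.95  open 0.160 [ 0.57836232 -0.12476301  0.11359782]
```

```bash
python3 -m creep '[[0,-0.005,0,0,0,0],[0,0,0,0,0,0],[0,0,0,0,0,0]]' >/dev/null; python3 f.py 5
python3 -m creep '[[0,-0.005,0,0,0,0],[0,0,0,0,0,0],[0,0,0,0,0,0]]'>/dev/null; python3 f.py 5
```

```text
t 10.75 draw_y 40.15 mm  Fy -13.71 +- 0.12 Fz 2.96  open 0.167 [ 0.57804892 -0.12382061  0.11361087]
t 11.30 draw_y 41.11 mm  Fy -16.43 +- 0.20 Fz 2.70  open 0.163 [ 0.57773892 -0.12290995  0.11361213]
```

Buffer contact came at about 39 mm: force stepped up 3 N and then rose about 2 N/mm. So the catch was at about 36 mm. I'll ease forward and confirm the hand unloads.

```bash
python3 -m creep '[[0,0.01,0,0,0,0],[0,0,0,0,0,0],[0,0,0,0,0,0]]' >/dev/null; python3 f.py 4
python3 -m creep '[[0,0.008,0,0,0,0],[0,0,0,0,0,0],[0,0,0,0,0,0]]'>/dev/null; python3 f.py 4
python3 -m creep '[[0,0.005,0,0,0,0],[0,0,0,0,0,0],[0,0,0,0,0,0]]'>/dev/null; python3 f.py 4
```

```text
t 11.80 draw_y 38.98 mm  Fy -12.41 +- 0.20 Fz 3.72  open 0.158 [ 0.57843977 -0.12492764  0.11360709]
t 12.30 draw_y 37.50 mm  Fy -8.89 +- 0.21 Fz 4.74  open 0.159 [ 0.57890676 -0.12630991  0.11359419]
t 12.80 draw_y 36.12 mm  Fy -8.76 +- 0.08 Fz 5.11  open 0.157 [ 0.57935715 -0.12764064  0.11361005]
```

```bash
python3 -m creep '[[0,0.005,0,0,0,0],[0,0,0,0,0,0],[0,0,0,0,0,0]]' >/dev/null; python3 f.py 4
python3 -m creep '[[0,0.005,0,0,0,0],[0,0,0,0,0,0],[0,0,0,0,0,0]]'>/dev/null; python3 f.py 4
```

```text
t 13.30 draw_y 35.67 mm  Fy -4.44 +- 0.13 Fz 5.87  open 0.158 [ 0.5794813  -0.12805899  0.11357902]
t 13.80 draw_y 35.57 mm  Fy 0.74 +- 0.24 Fz 7.62  open 0.157 [ 0.57951794 -0.12815177  0.11358444]
```

The hand unloaded completely at 35.6 mm without the striker moving forward, so the sear holds. Open, then lift clear.

```bash
python3 -m creep '[[0,0,0,0,0,0],[0,0,0,0,0,0],[0,0,0,0,0,0],[0,0,0,0,0,0],[0,0,0,0,0,0]]' 50
python3 f.py 4
python3 -m creep '[[0,0,-0.1,0,0,0],[0,0,-0.1,0,0,0],[0,0,-0.1,0,0,0],[0,0,0,0,0,0],[0,0,0,0,0,0]]'
python3 -m creep '[[0,0,0,0,0,0],[0,0,0,0,0,0],[0,0,0,0,0,0]]' 0
python3 f.py 5
python3 -c "
from h import *
im,d=optics.capture('scene'); cv2.imwrite('pics/s2.png',cv2.resize(im[110:260,120:360],None,fx=3,fy=3))"
```

```text
time_s: 14.3
tool_pos: [0.5786, -0.1281, 0.1111]
tcp_rot: [0.987, 0.162, -0.0, -0.0]
ft_force: [0.5, 0.3, 0.3]
opening: 0.586
t 14.50 draw_y 35.88 mm  Fy -0.20 +- 0.22 Fz 0.12  open 0.586 [ 0.5786792  -0.12814457  0.11122159]
time_s: 15.0
tool_pos: [0.5791, -0.1282, 0.2018]
tcp_rot: [0.987, 0.162, 0.001, 0.0]
ft_force: [-0.9, 0.6, -0.8]
opening: 0.584
time_s: 15.3
tool_pos: [0.5782, -0.128, 0.2001]
tcp_rot: [0.987, 0.162, -0.001, -0.0]
ft_force: [-0.4, 0.5, 0.2]
opening: 0.08
t 15.55 draw_y 35.98 mm  Fy -0.27 +- 0.26 Fz 0.13  open -0.004 [ 0.5786207  -0.12810911  0.20105456]
```

View pics/s2.png

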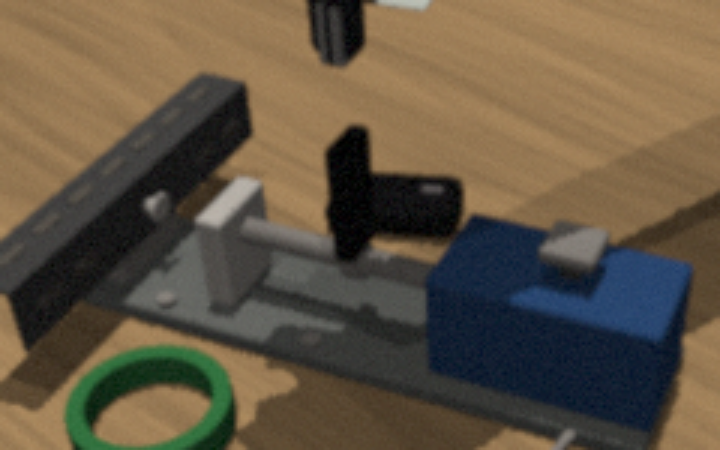

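The picture shows the handle at (350,190), cocked and free, and the rivet still proud at (155,205). Now to the trip plate with fingers shut.

```bash
python3 -m creep '[[0,-0.119,0,0,0,0],[0,-0.119,0,0,0,0],[0,-0.119,0,0,0,0],[0,-0.119,0,0,0,0],[0,0,0,0,0,0]]'
python3 -m creep '[[0,0,0.1,0,0,0],[0,0,0.1,0,0,0],[0,0,0.06,0,0,0],[0,0,0,0,0,0],[0,0,0,0,0,0]]'; python3 f.py 4
python3 -m creep '[[0,0,0.01,0,0,0],[0,0,0,0,0,0]]' >/dev/null; python3 f.py 4
python3 -m creep '[[0,0,0.01,0,0,0],[0,0,0,0,0,0]]' >/dev/null; python3 f.py 4
python3 -m creep '[[0,0,0.007,0,0,0],[0,0,0,0,0,0]]' >/dev/null; python3 f.py 4
```

```text
time_s: 16.1
tool_pos: [0.5318, 0.0102, 0.2017]
tcp_rot: [0.986, 0.164, 0.0, -0.0]
ft_force: [-0.6, -0.5, -0.7]
opening: -0.001
time_s: 16.6
tool_pos: [0.5332, 0.0068, 0.1237]
tcp_rot: [0.987, 0.162, -0.0, 0.0]
ft_force: [-1.1, -0.7, 0.3]
opening: -0.003
t 16.80 draw_y 178.17 mm  Fy -0.40 +- 0.27 Fz 0.54  open 0.002 [0.53396339 0.00702018 0.12470597]
t 17.20 draw_y 178.66 mm  Fy -0.32 +- 0.17 Fz -0.28  open 0.001 [0.53305248 0.00717096 0.12036512]
t 17.60 draw_y 178.70 mm  Fy 0.33 +- 0.24 Fz -0.23  open 0.001 [0.5330361  0.00718133 0.11729692]
t 18.00 draw_y 178.67 mm  Fy -0.59 +- 0.26 Fz 0.03  open -0.000 [0.53296982 0.00717002 0.11516281]
```

```bash
python3 -m creep '[[0,0,0.007,0,0,0],[0,0,0,0,0,0]]' >/dev/null; python3 f.py 3
python3 -m creep '[[0,0,0.006,0,0,0],[0,0,0,0,0,0]]' >/dev/null; python3 f.py 3
python3 -m creep '[[0,0,0.005,0,0,0],[0,0,0,0,0,0]]' >/dev/null; python3 f.py 3
```

```text
t 18.35 draw_y 178.67 mm  Fy 0.64 +- 0.19 Fz 5.00  open -0.001 [0.53312139 0.00719819 0.1135473 ]
t 18.70 draw_y 178.65 mm  Fy 0.54 +- 0.16 Fz 6.46  open 0.001 [0.53314513 0.00717259 0.11189081]
t 19.05 draw_y 178.66 mm  Fy 0.43 +- 0.25 Fz 6.99  open 0.002 [0.53315274 0.00719413 0.1104815 ]
```

```bash
python3 -m creep '[[0,0,0.004,0,0,0],[0,0,0,0,0,0]]' >/dev/null; python3 f.py 3
python3 -m creep '[[0,0,0.004,0,0,0],[0,0,0,0,0,0]]' >/dev/null; python3 f.py 3
```

```text
t 19.40 draw_y 178.67 mm  Fy 0.83 +- 0.19 Fz 7.43  open 0.003 [0.53314345 0.00720085 0.10930384]
t 19.75 draw_y 178.63 mm  Fy 0.99 +- 0.30 Fz 4.75  open -0.001 [0.53321278 0.00717455 0.10764145]
```

```bash
python3 -c "
from h import *
im,d=optics.capture('scene'); cv2.imwrite('pics/s3.png',cv2.resize(im[110:260,120:360],None,fx=3,fy=3))"
```

```text
(no output)
```

View pics/s3.png

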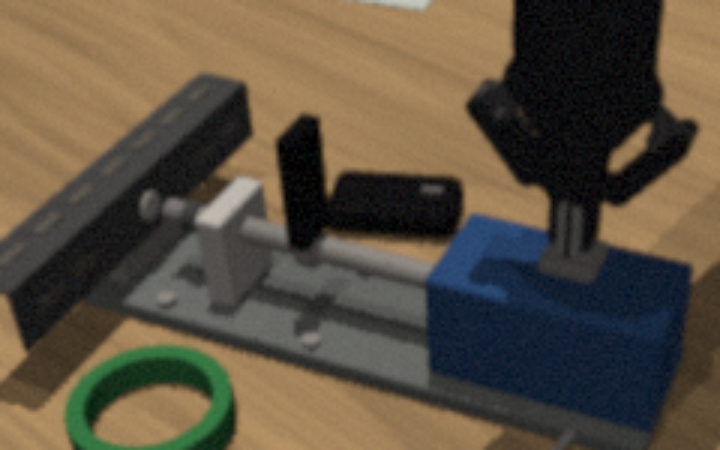

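It fired: the force dropped and the handle went forward to (300,185). The rivet head at (150,205) now looks against the angle. Lifting clear and verifying.

```bash
python3 -m creep '[[0,0,-0.08,0,0,0],[0,0,-0.12,0,0,0],[0,0,-0.12,0,0,0],[-0.12,0,0,0,0,0],[-0.12,0,0,0,0,0]]'
python3 -m creep '[[-0.14,-0.05,0,0,0,0],[-0.14,-0.05,0,0,0,0],[-0.14,-0.05,0,0,0,0],[0,0,0,0,0,0],[0,0,0,0,0,0]]'
python3 - <<'E'
from h import *
np.set_printoptions(precision=4,suppress=True)
y=np.array([-.319,.9478,0]);o=np.array([.589,-.1625,0])
im,d=optics.capture('top'); 
for q in ("tape_center","mouse","screwdriver_grip","handle_top","rivet_head"):
    for r in nets.spot_in("top",q)[:2]: print(q,np.round(r["at"],1),round(r["p"],2),px2w("top",r["at"],d))
im2,d2=optics.capture('scene')
P=optics.camera_params("top");K=np.array([[P["fx"],0,P["cx"]],[0,P["fy"],P["cy"]],[0,0,1]])
for nm,D in(("before",np.load("top0.npy")),("now",d)):
    v,u=np.nonzero(D>0);n=cv2.undistortPoints(np.stack([u,v],1).astype(float)[:,None],K,np.array(P["D"],float))[:,0];z=D[v,u]
    X=(np.c_[n*z[:,None],z]-np.array(P["t"]))@np.array(P["R"]);Q=(X-o)@y;x=(X-o)@np.array([.9478,.319,0])
    h=(X[:,2]>.142)&(X[:,2]<.158)&(abs(x)<.04)&(abs(Q)<.1)
    print(nm,"handle y mm",Q[h].mean()*1e3)
a=cv2.imread("pics/top0.png")[150:230,370:460];b=im[150:230,370:460]
c=cv2.imread("pics/scene0.png")[150:230,140:230];e=im2[150:230,140:230]
cv2.imwrite("pics/cmp.png",cv2.resize(np.vstack([np.hstack([a,b]),np.hstack([c,e])]),None,fx=3.7,fy=3.7,interpolation=cv2.INTER_CUBIC))
print(manip.observe()["ft_force"],manip.observe()["tool_pos"])
E
```

```text
time_s: 20.3
tool_pos: [0.4652, -0.016, 0.2037]
tcp_rot: [0.987, 0.162, 0.001, 0.0]
ft_force: [-1.0, 0.6, 0.8]
opening: -0.001
time_s: 20.8
tool_pos: [0.3307, -0.0135, 0.2034]
tcp_rot: [0.987, 0.162, 0.001, 0.0]
ft_force: [0.1, 0.0, 0.1]
opening: -0.001
tape_center [354.9 129.1] 0.62 [ 0.7625 -0.1574  0.0133]
mouse [381.8 266.1] 0.91 [ 0.4691 -0.1961  0.0263]
screwdriver_grip [254.  154.3] 0.92 [0.7037 0.0589 0.0246]
handle_top [367.8 201.6] 0.68 [ 0.5875 -0.1605  0.0907]
before handle y mm 0.014085257969949777
now handle y mm -1.996321894303162
[ 0.0554  0.6729 -0.1608] [ 0.3316 -0.0135  0.2031]
```

View pics/cmp.png

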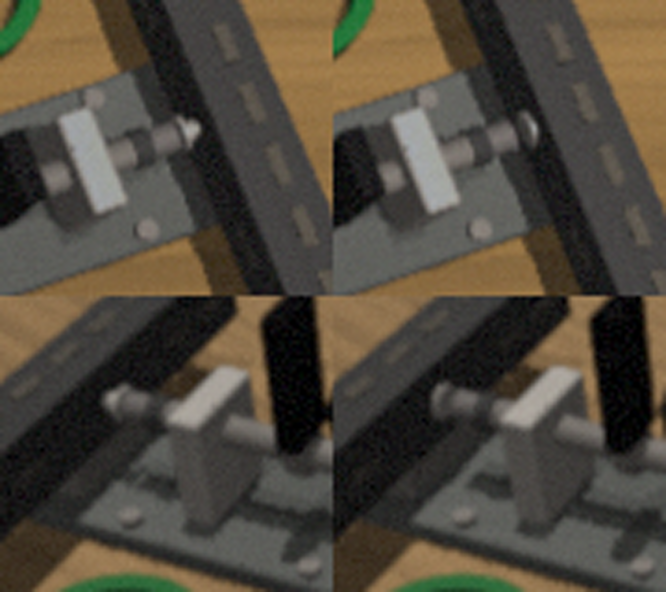

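```bash
python3 -c "
from cell import hand_in; print(hand_in())"
```

```text
the job is handed in; nothing more can be done
None
```

I cocked the striker, let go, and fired it with the trip plate. The pictures show the rivet driven in against the angle. I then handed the job in at about 21 s of the 72 s; it reported no verdict.

- **Draw:** I gripped the handle and drew it in 1.5–3 mm steps once past about 25 mm. The buffer came in at about 39 mm, and I stopped at 41 mm with roughly 7–8 N on it (limit 12 N).
- **Catch:** I did not feel the sear's drag drop off clearly, so I took the catch from where the buffer came in. When I eased forward, the pull fell to zero at 35.6 mm without the handle following, so the sear was holding. I then opened the fingers and lifted away. A picture showed the striker cocked and free, with the rivet still proud.
- **Fire:** I pressed the trip plate in small steps to about 7.4 N. The force then dropped to 4.8 N after about 7 mm of travel, and the handle was forward again.
- **Final checks:**
  - The handle stands about 2 mm forward of where it started, and the before/after pictures show the rivet head moved in to the angle. I judged the rivet by eye and did not measure its depth in mm.
  - The arm ended well clear, with only noise on the force sensor.
- **Disagreement:** The network's position for the tape differed by about 18 mm between the two top pictures, and its positions for the mouse and screwdriver by 6–8 mm. I put this down to detection scatter, because the arm never came near them and the bit of tape in the crops looks unmoved. I did not measure this any other way.

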